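Load the sprung cartridge holder and purge the line

TASK

Load the long filter cartridge into the spring holder: use it to hold the spring gate open while you lower it flat into the channel, then let the gate close on it so that it is pressed home under the fixed lip, and let go of it. Then purge it: push the valve's lever all the way over towards its spout (never towards the plugged side), hold it there for two seconds, and let it spring back to the centre. Leave everything else on the bench where it is.

Things in the scene. Friction and masses are not known exactly. Their poses are not given: they have to be found in the camera images.
- cartridge: The long filter cartridge, lying on the bench: a white square-section body 28 mm wide and 29 mm high (from 2.5 to 31.5 mm above its underside) with a grey square cap on each end, 34 x 34 mm and 14 mm long; 110 mm long overall along its y axis, symmetrical end for end, about 0.2 kg. Origin: centre of its underside, z up. Grip the white body across x at mid length.
- short_cartridge: A bystander: a cartridge of the same section and look but only 70 mm long. Origin: centre of its underside, y along it. Leave it.
- holder: The spring holder, fixed: an 84 x 200 mm base carrying an open-topped channel along its y axis, floor 30 mm above the origin. Origin: centre of its underside, z up, y towards the gate. A fixed end wall with a lip stands at -y, the sprung gate at +y, behind it a spring housing (y = 75 to 95 mm, 62 mm high).
- seat (a point): Where the centre of the long cartridge's underside lies when fully home: on the channel floor, holder frame (0, -30, 30) mm, the cartridge along holder y. Low guide rails 40 mm apart (inside), 10 mm high with flared tops to 15 mm above the floor, flank the channel at holder y = -85 to -58 and 6 to 75 mm; between them the sides are open for fingers.
- lip (a point): Middle of the fixed lip's lower edge, holder frame (0, -75, 67) mm: 37 mm above the floor. The end wall's inner face is at holder y = -85 mm, its top and the lip's top 73 mm above the holder's underside; the lip, 40 mm wide, reaches 10 mm over the channel.
- gate (a joint): Spring gate opening, m: 0 shut, 0.040 fully open; slides to holder +y, springs shut. An upright steel plate 36 mm wide, face at holder y = 13 mm + opening, 31 to 98 mm above the holder's underside, top edge flared away. Spring: 3 N shut plus 0.2 N per mm. To clear the lip the long cartridge must hold it about 25 to 32 mm open; fully home it keeps it 12 mm open.
- valve: The purge valve, fixed to the bench: a 56 x 60 mm aluminium block, 54 mm high, on a 90 x 100 mm foot. Origin: centre of its underside, z up. A ribbed outlet spout sticks out 55 mm from the block on its +y side, 31 mm up; on the -y side there is only a short blank plug. A lever stands upright on top.
- spout (a point): Open end of the valve's spout, valve frame (0, 85, 31) mm.
- lever (a joint): Lean of the valve lever, rad: 0 upright, positive towards the spout (valve +y), stops at +-0.6. Pivots about the valve's x axis 60 mm above its underside; a 12 mm round rod with a black ball knob, 28 mm diameter, centre 90 mm from the pivot. The spring returns it with 0.8 N m per rad (5 N at the knob when fully over); damped, it recentres at once.
- knob (a point): Centre of the lever's ball knob.
- foil_bottle: Bystander: foil-grey bottle, 52 mm diameter, 95 mm high. Origin: centre of its underside.
- serum_bottle: Bystander: glass bottle with blue cap, 56 mm diameter, 90 mm high. Origin: centre of its underside.
- tape_roll: Bystander: black roll of tape lying flat, 64 mm diameter, 19 mm high. Origin: centre of its underside.
- beaker: Bystander: small glass beaker, 60 mm diameter, 70 mm high. Origin: centre of its underside.
- cutter: Bystander: orange box cutter, 130 mm long along its x, 14 mm high. Origin: centre of its underside.
Not all that is in view belongs to the job. Leave any blue look-alike of the valve alone.

How it is judged:
By the outcome, as a careful person would: the job done as asked, in the order asked, and still so for the second after the job is handed in, with the robot touching nothing.
It also fails if it takes over 64 s, if anything falls off the work surface, if the arm or the gripper's body presses on something with over 40 N, if the wrist force passes 120 N, or if a joint passes its speed limit or range.

ROBOT

A 6-joint arm with a two-finger parallel gripper is mounted at the origin on the work surface. World frame = base frame: x ahead of the robot, y to its left, z up, the work surface at z = 0. Lengths are in mm, angles in rad, forces in N, time in s.
With the tool pointing down it reaches from about 350 to 775 mm from the base axis. Payload 7.3 kg.
Tool frame: the origin (TCP) lies midway between the tips of the shut fingers; the grasp point (between the pads) lies 19 mm behind it; z points along the fingers, y is the line along which they close (so a half turn about z gives the same grasp; the last joint's range is limited). The gripper opens to 92 mm and grips with 3 to 60 N. Pads are 19 mm wide; open, the fingers measure 130 mm over their backs; the gripper's body (75 mm by 190 mm) begins 47 mm behind the grasp point.
Start: joints at [-0.146, 0.342, 1.524, -0, 1.275, -0.146], TCP at [525.022, 0.019, 192.441] pointing down, gripper open.
Joint ranges: [-2.53, 2.53], [-0.77, 2.02], [0.04, 2.7], [-1, 4.14], [0.28, 2.66], [-3.11, 3.11]. Speed limits (rad/s): [2.57, 2.57, 3.14, 3.14, 3.14, 3.14].

INTERFACE

Orientations are given as [roll, pitch, yaw] about the fixed x, y, z axes, in that order (R = Rz(yaw) Ry(pitch) Rx(roll)).
In Python, from plant import * gives the robot as it stands.
- The arm moves only by the tool step_arm, never from a script. Its argument "deltas" is one flat list of numbers, 5 for each row, row after row: the shift along the world's x, y, z in mm, then the turn about the world's z in degrees, then the finger opening in mm, from 0 to 91.8. In form: [tx, ty, tz, turn, gripper, tx, ty, tz, turn, gripper, ...]. A call has exactly 10 rows; each row shifts and turns the commanded pose from where the row before left it; what a row does not reach is not made up. A row lasts 1/8 s, in which the tool goes at most 62.5 mm and 10.7 degrees, less where a joint would pass 70% of its speed; a pose out of reach is approached as far as the arm can. A call is refused whole if a number of a shift passes 62.5 or a number of a turn 10.7, either way. A call with a gripper value outside its range is refused whole. The fingers move at their own pace and stop on an object; the grip force is fixed at half the most. Time passes only in rows, so rows that do not move let the fingers close, or fill a call up. It gives the time, the measured TCP pose, the force, the opening and the grip force at its end, in the units of the state.
- get_obs(): the state, without advancing time (a new reading comes with each control period).
- capture(name): name is "scene" or "side" or "wrist"; returns the picture (420x560x3 uint8, red, green, blue); there is no depth.
- camera_params(name): a dict with "mtx" (3x3 intrinsics, pixels), "k1" (the pictures are not rectified: a ray, as slopes to the right and down, at radius r is drawn at 1 + k1 r^2 times it, then the intrinsics apply), "rvec" (rotation vector, rad) and "tvec" (3), from world to camera coordinates, as OpenCV has them. Camera axes: x right, y down, z forward; pixel columns grow to the right and rows downward; lengths in mm; the calibration is good to about 2 mm. A picture is of the moment at which its call begins: read the wrist's pose just before it. camera_params takes no time and is no camera call; for the wrist camera it gives the pose at the moment of the call.
- close_job(): hands the job in; it is judged then, once.
The state is a dict: "time": time; "joint_positions": joint angles; "dq": joint speeds; "tau": joint torques, N m; "tool_pos": TCP position; "tcp_rot": TCP orientation; "contact_force": force on the tool from outside, world axes, zero at the start; "moment": the same for the moment, N m; "grip_width": finger opening in mm; "finger_force": force on a finger pad.
Only numpy, scipy, OpenCV 4.12 (cv2) and the standard library are available. Lean on these libraries where they do the work, as an engineer would, in place of code of your own. Each camera call takes 0.05 s, during which the arm holds its last target. There are 200 camera calls.

## Working session

There is one attempt and no reset: what is moved stays moved. The work goes in short steps, Python scripts to look and compute and a tool call to move; the robot and the scene stay as the last step left them, time stands still between calls to the robot, and variables do not carry over. Pictures are saved under pics/ and viewed, at most 10 in all, crops included, and the job is handed in when it is done.

Besides the shell and the picture viewer there is one more tool, called after "Call:" by a JSON object that holds its "fn" and its "kwargs", one argument or row to a line. step_arm: Moves the arm, as the interface text tells. Its arguments: {"type":"object","properties":{"deltas":{"type":"array","items":{"type":"number"}}},"required":["deltas"]}

```bash
mkdir -p pics; ls; cat > h.py <<'E'
from plant import *
import numpy as np, cv2
def ray(cp,uv):
    K=np.array(cp["mtx"],float);k1=cp["k1"]
    x=cv2.undistortPoints(np.array([[uv]],float),K,np.array([k1,0,0,0,0.]))[0,0]
    R=cv2.Rodrigues(np.array(cp["rvec"],float))[0];t=np.array(cp["tvec"],float).ravel()
    return -R.T@t, R.T@np.array([x[0],x[1],1])
def onz(cp,uv,z):
    c,d=ray(cp,uv);return c+d*(z-c[2])/d[2]
def proj(cp,P):
    K=np.array(cp["mtx"],float)
    return cv2.projectPoints(np.array(P,float).reshape(-1,1,3),np.array(cp["rvec"],float),np.array(cp["tvec"],float),K,np.array([cp["k1"],0,0,0,0.]))[0][:,0]
def tri(c1,u1,c2,u2):
    a,d=ray(c1,u1);b,e=ray(c2,u2)
    s=np.linalg.lstsq(np.c_[d,-e],b-a,rcond=None)[0]
    p,q=a+d*s[0],b+e*s[1];return (p+q)/2,np.linalg.norm(p-q)
E
python3 - <<'E'
from h import *
print(get_obs())
for n in("scene","side","wrist"):
    cp=camera_params(n);im=capture(n);np.save(f"pics/{n}0.npy",im)
    cv2.imwrite(f"pics/{n}0.png",cv2.resize(im[...,::-1],(784,588),interpolation=cv2.INTER_CUBIC))
    print(n,cp,ray(cp,(280,210))[0])
E
```

```text
pics
{'time': 0.0, 'joint_positions': array([-1.45987606e-01,  3.42723766e-01,  1.52500806e+00, -4.10403426e-05,
        1.27538025e+00, -1.45983243e-01]), 'dq': array([ 7.18497615e-05,  7.04055043e-04,  5.94224748e-04, -7.66768938e-04,
       -9.09145587e-04, -1.00886821e-03]), 'tau': array([ 7.61924657e-04, -4.31245601e+01, -2.44219762e+01,  7.17750052e-02,
        5.59406646e-02, -1.04314388e-04]), 'tool_pos': array([5.24548848e+02, 8.11160573e-02, 1.91747579e+02]), 'tcp_rot': array([-3.14008368e+00, -1.82196290e-04,  1.57080380e+00]), 'contact_force': array([0.21115857, 0.78939135, 0.43789932]), 'moment': array([ 0.02774248, -0.01542252, -0.01500566]), 'finger_force': 0.0, 'grip_width': 92.01780773268156}
scene {'mtx': array([[409.66185008,   0.        , 276.23008305],
       [  0.        , 409.66185008, 205.92027409],
       [  0.        ,   0.        ,   1.        ]]), 'k1': -0.05434396863140763, 'rvec': array([ 0.99001319,  2.62255242, -0.84987581]), 'tvec': array([ 397.26054316, -246.06859812, 1403.47457706])} [967.83642058 508.46636903 996.42420542]
side {'mtx': array([[385.13318674,   0.        , 288.77491645],
       [  0.        , 385.13318674, 206.56411048],
       [  0.        ,   0.        ,   1.        ]]), 'k1': -0.104039803786053, 'rvec': array([ 2.4121021 , -0.13060943,  0.05973689]), 'tvec': array([-539.5747244 ,  147.74508555,  926.79603699])} [ 474.54139135 -561.42830716  794.68805925]
wrist {'mtx': array([[341.17944141,   0.        , 279.69863356],
       [  0.        , 341.17944141, 206.42366763],
       [  0.        ,   0.        ,   1.        ]]), 'k1': 0.008584797712019688, 'rvec': array([-2.89411833e+00, -2.66242458e-03,  2.64174077e-03]), 'tvec': array([-524.59492717,  -31.21206978,  389.64561478])} [525.26941606  66.01774154 384.35847119]
```

View pics/scene0.png

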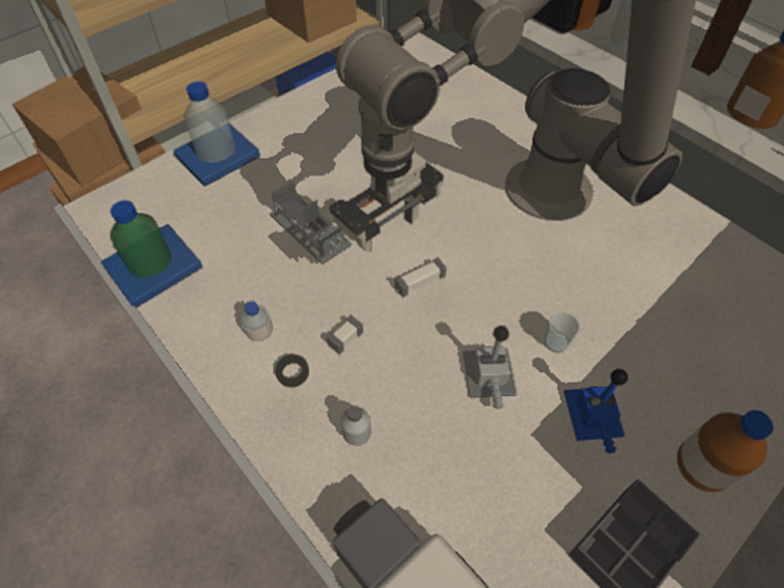

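View pics/side0.png

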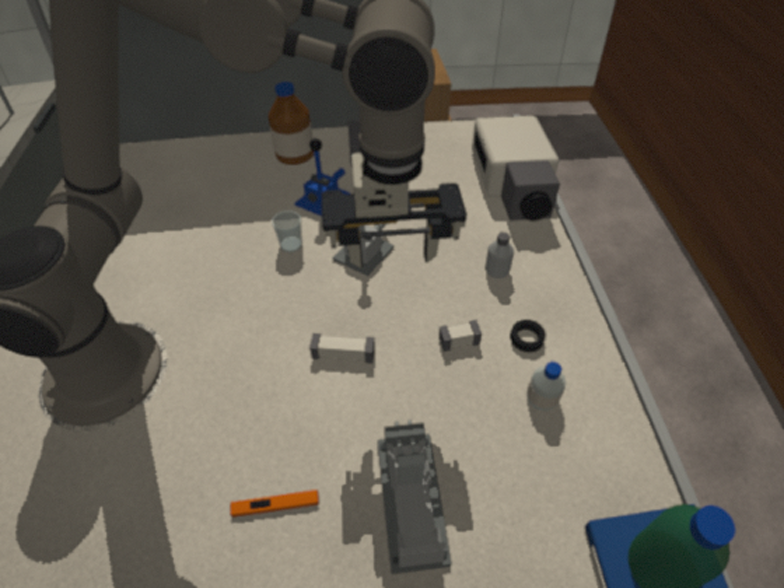

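The scene view shows the long cartridge at (420,277), the short one at (345,334), the grey valve at (490,370) with its spout at (497,400), and the blue look-alike at (597,410). The side view shows the holder at (415,500) and the long cartridge at (342,348). Next I'll enlarge crops of these.

```bash
python3 - <<'E'
import numpy as np,cv2
s=np.load("pics/scene0.npy")[...,::-1];d=np.load("pics/side0.npy")[...,::-1]
def crop(im,u,v,w,h,W,H):
    c=cv2.resize(im[v:v+h,u:u+w],(W,H),interpolation=cv2.INTER_CUBIC)
    for i in range(0,w,10):
        cv2.line(c,(i*W//w,0),(i*W//w,6),(0,0,255),1)
        if (u+i)%20==0: cv2.putText(c,str(u+i),(i*W//w,16),0,.35,(0,0,255))
    for i in range(0,h,10):
        cv2.line(c,(0,i*H//h),(6,i*H//h),(0,0,255),1)
        if (v+i)%20==0: cv2.putText(c,str(v+i),(8,i*H//h+4),0,.35,(0,0,255))
    return c
a=crop(d,240,290,100,120,400,480) ;b=crop(s,180,110,100,120,400,480)
cv2.imwrite("pics/c1.png",np.hstack([a,b]))
a=crop(d,210,140,100,120,400,480) ;b=crop(s,290,180,100,120,400,480)
cv2.imwrite("pics/c2.png",np.hstack([a,b]))
E
```

```text
(no output)
```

View pics/c1.png

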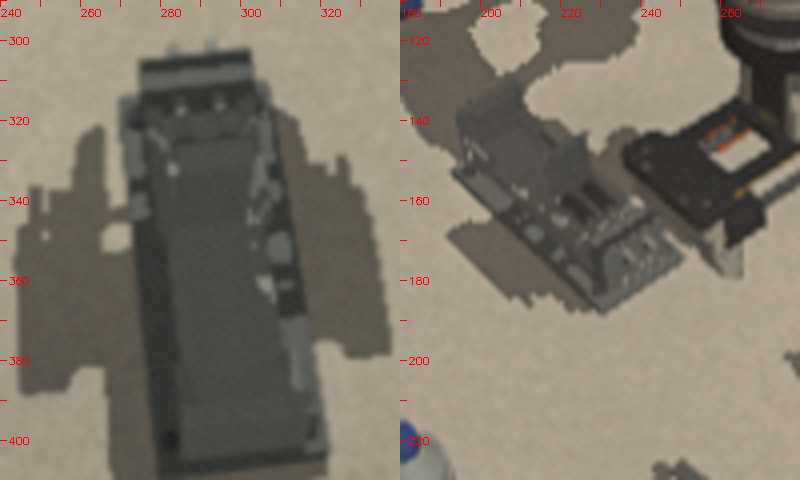

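View pics/c2.png

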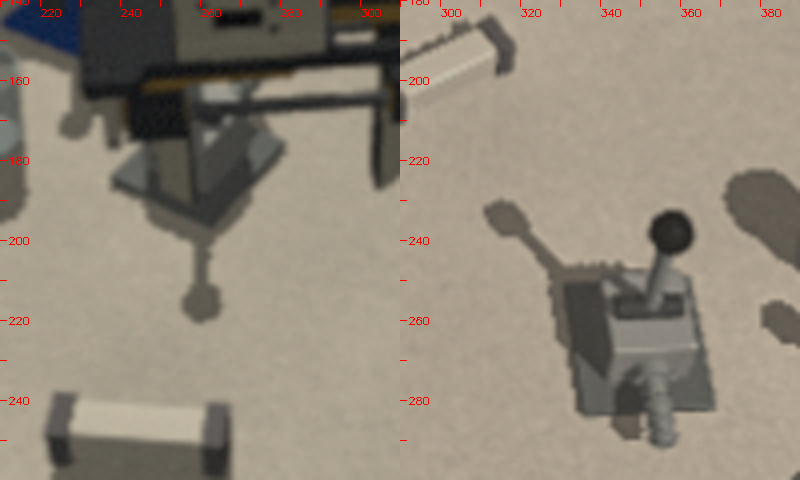

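The side crop shows the holder running from (285,305) at the housing end to (300,405) at the end wall. In the scene crop the gate plate is near (222,150) and the housing near (240,165), so holder +y points roughly to world +y. The scene crop also has the valve knob at (357,238) and the spout tip at (355,290). I'll work out coarse positions, then look with the wrist camera.

```bash
python3 - <<'E'
from h import *
np.set_printoptions(precision=1,suppress=True)
a=camera_params("side");b=camera_params("scene")
print("cart ends side top caps",onz(a,(225,243),34),onz(a,(264,245),34),"short",onz(a,(329,238),17))
print("holder side",onz(a,(270,314),20),onz(a,(280,408),5),onz(a,(322,404),5),onz(a,(282,305),62))
print("holder scene",onz(b,(230,188),5),onz(b,(250,173),5),onz(b,(193,153),5))
print("knob",onz(b,(357,238),150),onz(b,(357,238),148),"spout",onz(b,(355,290),31),"foot",[onz(b,p,4) for p in((336,282),(368,281))],"foot side",[onz(a,p,4) for p in((238,185),(262,198),(281,177))])
E
```

```text
cart ends side top caps [386.8   8.1  34. ] [481.3  -7.7  34. ] short [646.   9.  17.]
holder side [ 481.3 -183.3   20. ] [ 484.3 -374.7    5. ] [ 565.3 -376.4    5. ] [ 507.5 -186.1   62. ]
holder scene [ 562.  -178.1    5. ] [ 477.5 -184.2    5. ] [ 564.  -376.8    5. ]
knob [485.4 247.6 150. ] [484.3 247.  148. ] spout [536.1 312.   31. ] foot [array([544.7, 257.6,   4. ]), array([479.3, 312. ,   4. ])] foot side [array([421.2, 235. ,   4. ]), array([487.1, 176.4,   4. ]), array([548.2, 255.1,   4. ])]
```

View pics/wrist0.png

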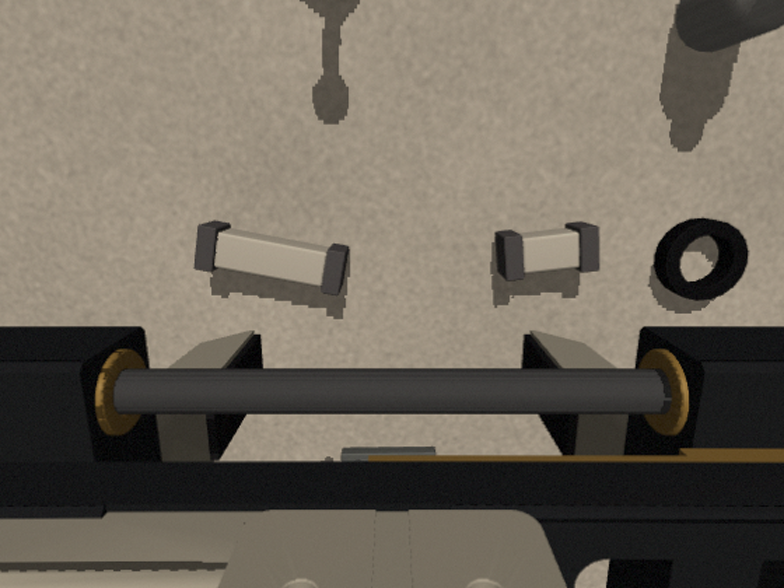

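Call:
{"fn": "step_arm", "kwargs": {
  "deltas": [0, -40, 20, 0, 91.8, 0, -50, 20, 0, 91.8, 0, -50, 20, 0, 91.8, 0, -50, 20, 0, 91.8, 0, -40, 20, 0, 91.8, 0, -20, 10, 0, 91.8, 0, 0, 0, 0, 91.8, 0, 0, 0, 0, 91.8, 0, 0, 0, 0, 91.8, 0, 0, 0, 0, 91.8]
}}

```text
time: 1.4
tool_pos: [525.1, -249.1, 302.3]
tcp_rot: [-3.141, -0.0, 1.572]
contact_force: [-0.1, -1.0, -0.8]
grip_width: 91.5
finger_force: 0.0
```

The wrist view shows the long cartridge from (205,247) to (338,268) and the short one at (548,250). The gripper hides rows below 330, so I'll move further −y to see the holder whole.

Call:
{"fn": "step_arm", "kwargs": {
  "deltas": [0, -40, 10, 0, 91.8, 0, -50, 10, 0, 91.8, 0, -10, 0, 0, 91.8, 0, 0, 0, 0, 91.8, 0, 0, 0, 0, 91.8, 0, 0, 0, 0, 91.8, 0, 0, 0, 0, 91.8, 0, 0, 0, 0, 91.8, 0, 0, 0, 0, 91.8, 0, 0, 0, 0, 91.8]
}}

```text
time: 2.65
tool_pos: [525.0, -350.0, 322.4]
tcp_rot: [3.142, 0.0, 1.571]
contact_force: [0.1, 0.2, -0.4]
grip_width: 91.8
finger_force: 0.0
```

```bash
python3 - <<'E'
from h import *
np.set_printoptions(precision=1,suppress=True)
cp=camera_params("wrist");im=capture("wrist");np.savez("pics/w1.npz",im=im,**cp)
cv2.imwrite("pics/w1.png",cv2.resize(im[:,:,::-1],(784,588),interpolation=cv2.INTER_CUBIC))
# cartridge from wrist0: white body top outline
im=np.load("pics/wrist0.npy");c0=dict(mtx=np.array([[341.17944141,0,279.69863356],[0,341.17944141,206.42366763],[0,0,1]]),k1=0.008584797712019688,rvec=np.array([-2.89411833,-2.66242458e-03,2.64174077e-03]),tvec=np.array([-524.59492717,-31.21206978,389.64561478]))
v=im[150:212,135:255].astype(int)
m=(v.max(2)<95).astype(np.uint8)
m=cv2.morphologyEx(m,cv2.MORPH_OPEN,np.ones((3,3),np.uint8))
n,l,st,ce=cv2.connectedComponentsWithStats(m)
for i in range(1,n): print(st[i]+[135,150,0,0,0],ce[i]+[135,150])
print(im[180,190],im[175,150],im[165,200],im[205,200])
E
```

```text
[ 139  158  111   54 2240] [191.4 193.4]
[169 158 141] [71 67 65] [160 148 131] [83 76 66]
```

View pics/w1.png

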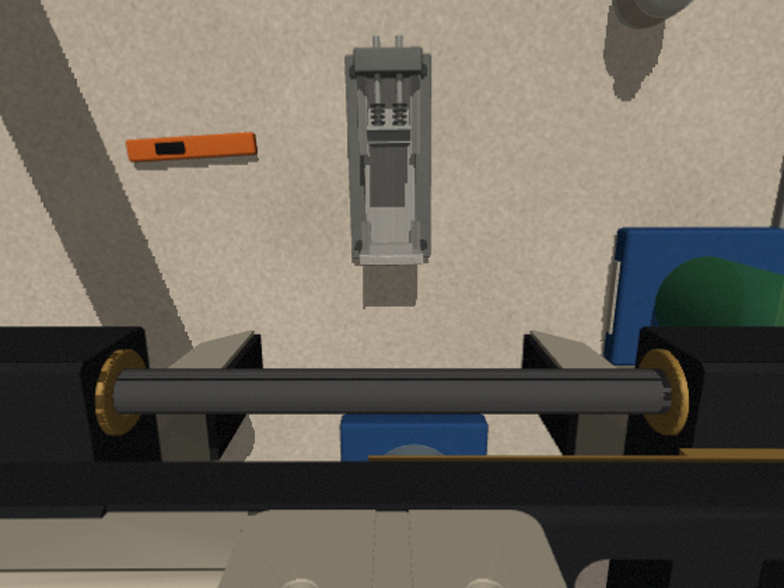

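The wrist view shows the holder clearly: housing at (388,58), gate at (389,130) and end wall with lip at (391,258). Gate is towards world +y. I'll measure the edges precisely next.

```bash
python3 - <<'E'
from h import *
np.set_printoptions(precision=1,suppress=True)
def crop(im,u,v,w,h,W,H):
    im=im[...,::-1]
    c=cv2.resize(im[v:v+h,u:u+w],(W,H),interpolation=cv2.INTER_CUBIC)
    for i in range(0,w,5):
        x=int((i+.5)*W/w);cv2.line(c,(x,0),(x,5),(0,0,255),1)
        if (u+i)%10==0: cv2.putText(c,str(u+i),(x,16),0,.35,(0,0,255))
    for i in range(0,h,5):
        y=int((i+.5)*H/h);cv2.line(c,(0,y),(5,y),(0,0,255),1)
        if (v+i)%10==0: cv2.putText(c,str(v+i),(8,y+4),0,.35,(0,0,255))
    return c
z=np.load("pics/w1.npz");w=z["im"]
A=crop(np.load("pics/wrist0.npy"),135,150,120,80,440,293)
B=crop(w,240,20,80,180,266,598)
C=np.zeros((598,440,3),np.uint8);C[:293]=A
cv2.imwrite("pics/c3.png",np.hstack([C,B]))
cp={k:z[k] for k in("mtx","k1","rvec","tvec")};cp["k1"]=float(cp["k1"])
d=w[...,0].astype(int)-w[...,2]
m=(d<10).astype(np.uint8);m[:, :235]=0;m[:,325:]=0;m[205:]=0
n,l,st,ce=cv2.connectedComponentsWithStats(m);i=1+st[1:,4].argmax();print(st[i])
ys=np.arange(45,185,4)
L=np.array([(np.where(l[y]==i)[0].min()-.5,y) for y in ys]);R=np.array([(np.where(l[y]==i)[0].max()+.5,y) for y in ys])
for q in (L,R):
    P=np.array([onz(cp,p,8)[:2] for p in q]);print(P[::5].round(1).tolist());
    f=np.polyfit(P[:,1],P[:,0],1);r=P[:,0]-np.polyval(f,P[:,1]);k=abs(r)<2;f=np.polyfit(P[k,1],P[k,0],1);print(f,k.sum(),np.polyval(f,-280))
E
```

```text
[ 247   26   61  159 6384]
[[479.6, -184.7], [480.4, -210.2], [481.2, -236.3], [480.6, -263.3], [481.5, -290.9], [482.4, -319.4], [481.8, -348.7]]
[ -0.  476.4] 35 481.36273978885606
[[562.9, -184.6], [563.5, -210.1], [564.1, -236.2], [563.2, -263.1], [565.3, -290.8], [564.4, -319.3], [565.0, -348.6]]
[ -0.  560.4] 35 564.0853505118755
```

View pics/c3.png

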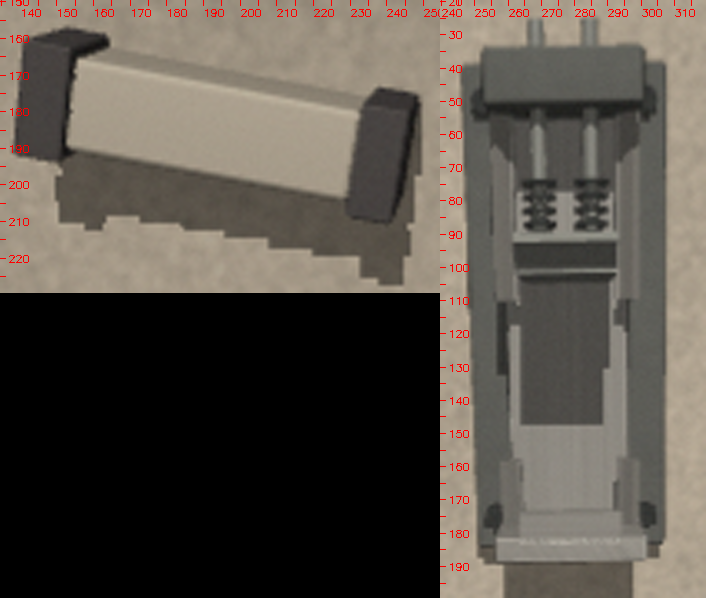

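```bash
python3 - <<'E'
from h import *
np.set_printoptions(precision=1,suppress=True)
c0=dict(mtx=np.array([[341.17944141,0,279.69863356],[0,341.17944141,206.42366763],[0,0,1]]),k1=0.008584797712019688,rvec=np.array([-2.89411833,-2.66242458e-03,2.64174077e-03]),tvec=np.array([-524.59492717,-31.21206978,389.64561478]))
q=np.array([onz(c0,p,31.5) for p in((155.8,165.3),(153,190.1),(228.5,203.5),(232,178.9))])
print(q,q.mean(0),np.linalg.norm(q-np.roll(q,-1,0),axis=1))
z=np.load("pics/w1.npz");cp={k:z[k] for k in("mtx","k1","rvec","tvec")};cp["k1"]=float(cp["k1"])
f=lambda u,v,z:print((u,v,z),onz(cp,(u,v),z))
f(276,38.5,8);f(276,184,8);f(253,51,62);f(299.5,50,62);f(253,33.5,62);f(299,33,62);f(257,180.5,73);f(302,180.5,73);f(263,101,98);f(291,101,98);f(263,92,98)
f(257,188,73);f(302,188,73)
E
```

```text
[[396.4  20.5  31.5]
 [391.2  -5.7  31.5]
 [470.2 -20.   31.5]
 [474.8   6.4  31.5]] [433.1   0.3  31.5] [26.7 80.3 26.9 79.6]
(276, 38.5, 8) [ 519.9 -176.6    8. ]
(276, 184, 8) [ 519.7 -377.3    8. ]
(253, 51, 62) [ 492.3 -202.1   62. ]
(299.5, 50, 62) [ 549.3 -200.8   62. ]
(253, 33.5, 62) [ 492.6 -182.5   62. ]
(299, 33, 62) [ 548.4 -181.9   62. ]
(257, 180.5, 73) [ 495.5 -360.8   73. ]
(302, 180.5, 73) [ 554.5 -360.7   73. ]
(263, 101, 98) [ 505.6 -262.4   98. ]
(291, 101, 98) [ 538.3 -262.4   98. ]
(263, 92, 98) [ 505.7 -252.4   98. ]
(257, 188, 73) [ 495.4 -370.8   73. ]
(302, 188, 73) [ 554.7 -370.7   73. ]
```

Call:
{"fn": "step_arm", "kwargs": {
  "deltas": [-11.5, 43, -27, 10, 91.8, -11.5, 43, -27, 10, 91.8, -11.5, 43, -27, 10, 91.8, -11.5, 43, -27, 10, 91.8, -11.5, 43, -27, 10, 91.8, -11.5, 43, -27, 10, 91.8, -11.5, 43, -27, 10, 91.8, -11.5, 43, -27, 9.7, 91.8, 0, 6.3, 0, 0, 91.8, 0, 0, 0, 0, 91.8]
}}

```text
time: 3.95
tool_pos: [434.0, 0.1, 107.1]
tcp_rot: [-3.141, 0.002, 2.961]
contact_force: [0.4, 0.0, 0.2]
grip_width: 91.5
finger_force: 0.0
```

```bash
python3 - <<'E'
from h import *
np.set_printoptions(precision=2,suppress=True)
o=get_obs();print(o["tool_pos"],o["tcp_rot"],o["joint_positions"])
E
```

```text
[434.02   0.12 107.13] [-3.14  0.    2.96] [-0.18  0.28  1.89 -0.    0.98 -1.57]
```

Call:
{"fn": "step_arm", "kwargs": {
  "deltas": [-0.5, 0, -25, 0, 91.8, 0, 0, -25, 0, 91.8, 0, 0, -25, 0, 91.8, 0, 0, -17, 0, 91.8, 0, 0, -8, 0, 91.8, 0, 0, -2.5, 0, 91.8, 0, 0, 0, 0, 91.8, 0, 0, 0, 0, 20, 0, 0, 0, 0, 20, 0, 0, 0, 0, 20]
}}

```text
time: 5.2
tool_pos: [432.6, 0.4, 4.1]
tcp_rot: [3.142, 0.0, 2.962]
contact_force: [-0.8, 0.1, 0.8]
grip_width: 66.3
finger_force: 0.0
```

Call:
{"fn": "step_arm", "kwargs": {
  "deltas": [0, 0, 0, 0, 20, 0, 0, 0, 0, 20, 0, 0, 0, 0, 20, 0, 0, 0, 0, 20, 0, 0, 0, 0, 20, 0, 0, 0, 0, 20, 0, 0, 0, 0, 20, 0, 0, 10, 0, 20, 0, 0, 10, 0, 20, 0, 0, 0, 0, 20]
}}

```text
time: 6.45
tool_pos: [433.4, 0.2, 25.0]
tcp_rot: [3.142, 0.002, 2.962]
contact_force: [-0.3, -0.6, -0.0]
grip_width: 20.0
finger_force: 0.0
```

The fingers closed past 28 mm with no force, so the grip failed. I'll look before moving again.

```bash
python3 - <<'E'
from h import *
w=capture("wrist");s=capture("side")[200:300,190:330];t=capture("scene")[150:250,240:380]
r=lambda i:cv2.resize(i[...,::-1],(392,280),interpolation=cv2.INTER_CUBIC)
cv2.imwrite("pics/d1.png",np.vstack([np.hstack([r(s),r(t)]),np.hstack([r(w),np.zeros((280,392,3),np.uint8)])]))
E
```

```text
(no output)
```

View pics/d1.png

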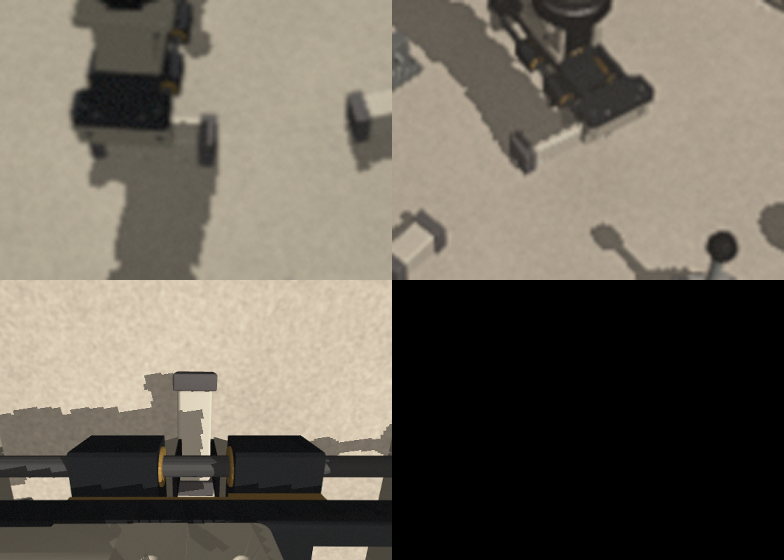

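```bash
python3 - <<'E'
from h import *
np.set_printoptions(precision=2,suppress=True)
o=get_obs();print(o["time"],o["tool_pos"],o["grip_width"],o["finger_force"],o["contact_force"],o["moment"])
cp=camera_params("wrist");w=capture("wrist")
cv2.imwrite("pics/d2.png",cv2.resize(w[100:420,150:410][...,::-1],(650,800))[:600])
cs=camera_params("side")
for z in(34,54): print(z,proj(cp,[[433+55*.984,-.3-55*.179,z]]),proj(cs,[[433+55*.984,-55*.179,z]]))
g=w.astype(int).max(2)
print(g[120:160,278])
E
```

```text
6.6 [432.46   0.33  24.  ] 19.88177451507641 0.0 [-0.49  0.33 -0.31] [ 0.08 -0.06  0.01]
34 [[277.73 326.39]] [[266.47 245.5 ]]
54 [[277.53 347.81]] [[266.17 240.58]]
[219 220 219 219 217 217 220 221 221 220 219 218 216 217 217 217 219 219
 211  87  49  48  64  93  97 103 102 101 103 104 102 102 100 101 100 103
 103 101 100  98]
```

View pics/d2.png

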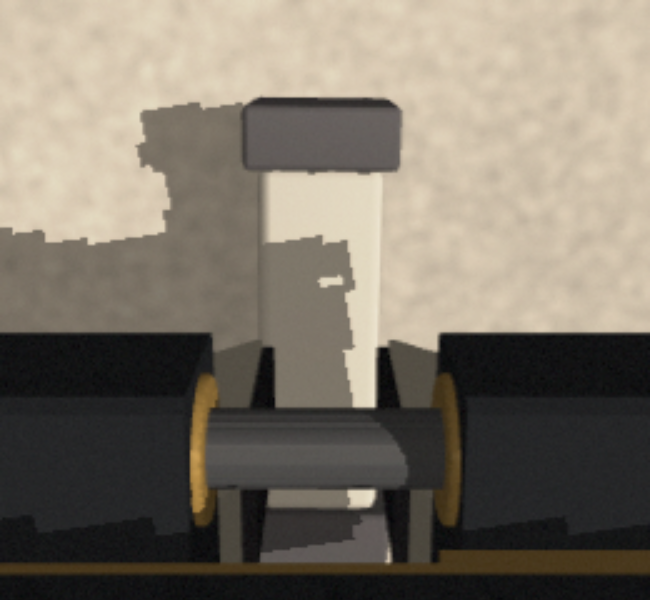

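The wrist crop shows the −x cap end at about rows 139–168 of the original picture, with the fingers overlapping the body's edges. I'll test numerically whether the cartridge is lifted.

```bash
python3 - <<'E'
from h import *
np.set_printoptions(precision=1,suppress=True)
cp=camera_params("wrist");u=np.array([-.984,.179]);n=np.array([.179,.984]);c=np.array([432.5,.3])
for b in(0,20):
  P=[[*(c+u*d+n*s),z+b] for d,s,z in((55,0,34),(55,17,34),(55,-17,34),(41,17,34),(41,-17,34),(30,14,31.5),(30,-14,31.5))]
  print(b,proj(cp,P).tolist())
w=capture("wrist").astype(int).max(2)
print("cols row150",np.where(abs(np.diff(w[150]))>25)[0]," col278",np.where(abs(np.diff(w[:300,278]))>25)[0])
print("cols row190",np.where(abs(np.diff(w[190]))>12)[0])
E
```

```text
0 [[278.76059932337546, 140.6780764468801], [311.1083448721385, 140.7307132559011], [246.40878246403258, 140.6152953231073], [310.4680584109557, 167.316315608574], [246.9930595669419, 167.20625497700286], [304.1446316200386, 186.63373464021328], [253.29908581612835, 186.54741724821358]]
20 [[278.6538983050731, 143.13895916586281], [314.9221134712227, 143.19739222813317], [242.38050460773147, 143.06825020691923], [314.12571473358173, 172.88410663929736], [243.1187776970319, 172.76169145829704], [306.9639551071345, 194.25404120999596], [250.26788531588824, 194.1585896839621]]
cols row150 [206 246 310]  col278 [138 139 142 168 193 194 262 295]
cols row190 [215 216 252 254 255 256 257 301 302]
```

The cap is 64 px wide, which matches lying on the bench, so the cartridge was not lifted and has not moved. I'll open, go back down, grip again and check the force before lifting.

Call:
{"fn": "step_arm", "kwargs": {
  "deltas": [0, 0, 0, 0, 60, 0, 0, 0, 0, 60, 0, 0, 0, 0, 60, 0, 0, 0, 0, 60, 0, 0, 0, 0, 60, 0, 0, 0, 0, 60, 0, 0, -10, 0, 60, 0, 0, -10, 0, 60, 0, 0, 0, 0, 60, 0, 0, 0, 0, 60]
}}

```text
time: 7.95
tool_pos: [432.4, 0.3, 3.8]
tcp_rot: [3.142, -0.0, 2.962]
contact_force: [-0.4, -0.1, -0.6]
grip_width: 59.8
finger_force: 0.0
```

Call:
{"fn": "step_arm", "kwargs": {
  "deltas": [0, 0, 0, 0, 0, 0, 0, 0, 0, 0, 0, 0, 0, 0, 0, 0, 0, 0, 0, 0, 0, 0, 0, 0, 0, 0, 0, 0, 0, 0, 0, 0, 0, 0, 0, 0, 0, 0, 0, 0, 0, 0, 0, 0, 0, 0, 0, 0, 0, 0]
}}

```text
time: 9.2
tool_pos: [432.5, 0.3, 3.9]
tcp_rot: [3.141, 0.0, 2.962]
contact_force: [0.3, -0.0, -0.0]
grip_width: 0.5
finger_force: 0.0
```

The fingers shut completely with no force, which doesn't fit a cartridge between them. I'll use my last picture on all three views together.

```bash
python3 - <<'E'
from h import *
w=capture("wrist");s=capture("side")[195:295,200:300];t=capture("scene")[150:250,250:350]
np.savez("pics/e1.npz",w=w,**camera_params("wrist"))
r=lambda i,W,H:cv2.resize(i[...,::-1],(W,H),interpolation=cv2.INTER_CUBIC)
cv2.imwrite("pics/e1.png",np.hstack([np.vstack([r(s,300,300),r(t,300,300)]),r(w[110:350,180:380],500,600)]))
o=get_obs();print(o["time"],o["tool_pos"],o["joint_positions"],o["grip_width"],o["finger_force"])
E
```

```text
9.35 [4.32517103e+02 3.21541983e-01 3.94037906e+00] [-1.76910503e-01  4.49743983e-01  2.00222462e+00  1.55384373e-04
  6.89619478e-01 -1.56807441e+00] 0.2649017183832669 0.0
```

View pics/e1.png

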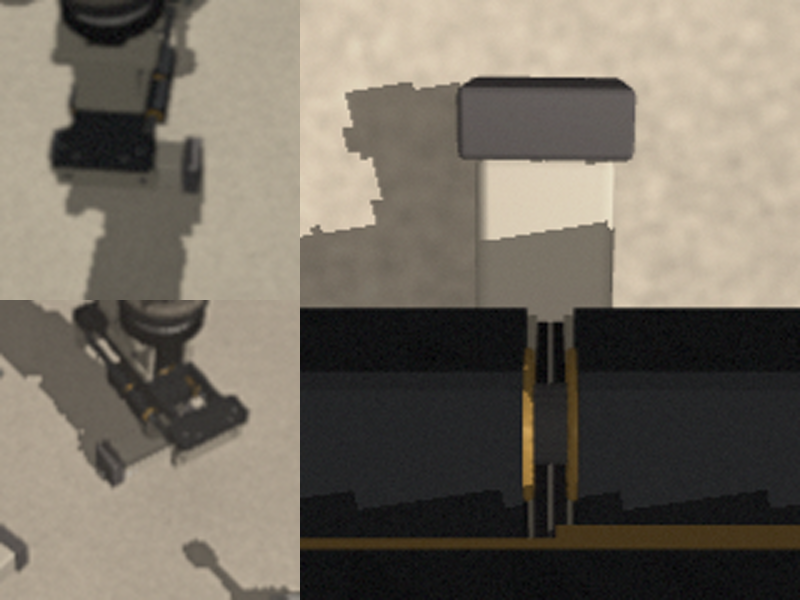

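This explains it. In wrist0 the open finger tips are 186 px apart at row 239, so they lie about 156–160 mm below the camera and not 193 mm. The real fingertips are therefore about 36 mm above the reported TCP, and the fingers closed just over the cartridge. I'll open, go lower and feel for the bench gently.

Call:
{"fn": "step_arm", "kwargs": {
  "deltas": [0, 0, 5, 0, 70, 0, 0, 0, 0, 70, 0, 0, 0, 0, 70, 0, 0, 0, 0, 70, 0, 0, 0, 0, 70, 0, 0, 0, 0, 70, 0, 0, 0, 0, 70, 0, 0, -10, 0, 70, 0, 0, -10, 0, 70, 0, 0, 0, 0, 70]
}}

```text
time: 10.6
tool_pos: [431.6, 0.5, -12.1]
tcp_rot: [3.141, -0.002, 2.962]
contact_force: [-0.7, -0.1, -0.1]
grip_width: 70.2
finger_force: 0.0
```

Call:
{"fn": "step_arm", "kwargs": {
  "deltas": [0, 0, -3, 0, 70, 0, 0, -3, 0, 70, 0, 0, -3, 0, 70, 0, 0, -2, 0, 70, 0, 0, 0, 0, 70, 0, 0, 0, 0, 70, 0, 0, 0, 0, 70, 0, 0, 0, 0, 70, 0, 0, 0, 0, 70, 0, 0, 0, 0, 70]
}}

```text
time: 11.85
tool_pos: [432.6, 0.3, -22.0]
tcp_rot: [3.141, 0.0, 2.962]
contact_force: [-0.2, -0.4, -0.4]
grip_width: 70.0
finger_force: 0.0
```

```bash
python3 - <<'E'
from h import *
o=get_obs();print(o["tool_pos"],o["grip_width"],o["contact_force"],o["moment"])
cp=camera_params("wrist");w=capture("wrist").astype(int).max(2);np.save("pics/w3.npy",w)
for r in(140,150,160,232,238,244,250):print(r,[(c,w[r,c],w[r,c+1]) for c in np.where(abs(np.diff(w[r]))>25)[0]])
E
```

```text
[ 4.32561208e+02  3.15272324e-01 -2.20364276e+01] 69.99536862961558 [-0.19478139 -0.41780368 -0.35514955] [ 0.08649761 -0.06665689  0.01181448]
140 []
150 [(np.int64(187), np.int64(199), np.int64(128)), (np.int64(235), np.int64(110), np.int64(71)), (np.int64(318), np.int64(66), np.int64(112)), (np.int64(319), np.int64(112), np.int64(175))]
160 [(np.int64(187), np.int64(204), np.int64(129)), (np.int64(235), np.int64(90), np.int64(55)), (np.int64(319), np.int64(95), np.int64(141)), (np.int64(320), np.int64(141), np.int64(177))]
232 [(np.int64(316), np.int64(106), np.int64(177)), (np.int64(320), np.int64(189), np.int64(127)), (np.int64(331), np.int64(99), np.int64(164))]
238 [(np.int64(24), np.int64(110), np.int64(65)), (np.int64(25), np.int64(65), np.int64(34)), (np.int64(143), np.int64(45), np.int64(107)), (np.int64(337), np.int64(100), np.int64(171)), (np.int64(351), np.int64(185), np.int64(153)), (np.int64(355), np.int64(139), np.int64(106)), (np.int64(356), np.int64(106), np.int64(74)), (np.int64(367), np.int64(101), np.int64(149)), (np.int64(415), np.int64(182), np.int64(125)), (n
[... 916 characters left out ...]
98)), (np.int64(547), np.int64(98), np.int64(138)), (np.int64(548), np.int64(138), np.int64(176)), (np.int64(557), np.int64(183), np.int64(127)), (np.int64(558), np.int64(127), np.int64(67))]
250 [(np.int64(137), np.int64(75), np.int64(35)), (np.int64(144), np.int64(26), np.int64(109)), (np.int64(195), np.int64(68), np.int64(35)), (np.int64(208), np.int64(11), np.int64(103)), (np.int64(334), np.int64(100), np.int64(170)), (np.int64(350), np.int64(187), np.int64(96)), (np.int64(351), np.int64(96), np.int64(8)), (np.int64(363), np.int64(34), np.int64(61)), (np.int64(398), np.int64(101), np.int64(162)), (np.int64(414), np.int64(179), np.int64(120)), (np.int64(415), np.int64(120), np.int64(16))]
```

Call:
{"fn": "step_arm", "kwargs": {
  "deltas": [0, 0, -2, 0, 70, 0, 0, -2, 0, 70, 0, 0, -1, 0, 70, 0, 0, 0, 0, 45, 0, 0, 0, 0, 45, 0, 0, 0, 0, 45, 0, 0, 0, 0, 45, 0, 0, 0, 0, 45, 0, 0, 0, 0, 45, 0, 0, 0, 0, 45]
}}

```text
time: 13.15
tool_pos: [432.5, 0.3, -27.1]
tcp_rot: [3.141, 0.0, 2.962]
contact_force: [-1.1, -0.1, 1.1]
grip_width: 44.9
finger_force: 0.0
```

Call:
{"fn": "step_arm", "kwargs": {
  "deltas": [0, 0, 0, 0, 15, 0, 0, 0, 0, 15, 0, 0, 0, 0, 15, 0, 0, 0, 0, 15, 0, 0, 0, 0, 15, 0, 0, 0, 0, 15, 0, 0, 0, 0, 15, 0, 0, 0, 0, 15, 0, 0, 0, 0, 15, 0, 0, 0, 0, 15]
}}

```text
time: 14.4
tool_pos: [432.5, 0.3, -27.1]
tcp_rot: [3.142, 0.0, 2.962]
contact_force: [-0.1, -1.4, -0.3]
grip_width: 28.0
finger_force: 30.0
```

The grip now reads 28.0 mm and 30 N. I'll regrip a few mm lower for more resistance to the gate's moment.

Call:
{"fn": "step_arm", "kwargs": {
  "deltas": [0, 0, 0, 0, 45, 0, 0, 0, 0, 45, 0, 0, 0, 0, 45, 0, 0, -1.5, 0, 45, 0, 0, -1.5, 0, 45, 0, 0, -1, 0, 45, 0, 0, 0, 0, 45, 0, 0, 0, 0, 45, 0, 0, 0, 0, 45, 0, 0, 0, 0, 45]
}}

```text
time: 15.65
tool_pos: [432.6, 0.3, -31.0]
tcp_rot: [3.142, 0.0, 2.962]
contact_force: [-0.7, -0.3, -0.1]
grip_width: 45.2
finger_force: 0.0
```

Call:
{"fn": "step_arm", "kwargs": {
  "deltas": [0, 0, 0, 0, 15, 0, 0, 0, 0, 15, 0, 0, 0, 0, 15, 0, 0, 0, 0, 15, 0, 0, 0, 0, 15, 0, 0, 0, 0, 15, 0, 0, 10, 0, 15, 0, 0, 20, 0, 15, 0, 0, 20, 0, 15, 0, 0, 0, 0, 15]
}}

```text
time: 16.9
tool_pos: [433.6, 0.2, 20.2]
tcp_rot: [3.141, 0.003, 2.962]
contact_force: [-0.5, -0.6, -2.5]
grip_width: 28.1
finger_force: 30.0
```

```bash
python3 - <<'E'
from h import *
o=get_obs();print(o["tool_pos"],o["grip_width"],o["finger_force"],o["contact_force"])
cp=camera_params("wrist");w=capture("wrist").astype(int).max(2)
for r in(150,160,165):print(r,[(int(c),int(w[r,c]),int(w[r,c+1])) for c in np.where(abs(np.diff(w[r]))>20)[0]])
print([(int(c),int(w[c,270]),int(w[c+1,270])) for c in np.where(abs(np.diff(w[:235,270]))>20)[0]])
u=np.array([-.984,.179]);n=np.array([.179,.984]);c=o["tool_pos"][:2];b=o["tool_pos"][2]+31
print(proj(cp,[[*(c+u*d+n*s),b+34] for d,s in((55,17),(55,-17),(41,17),(41,-17))]))
E
```

```text
[4.33556839e+02 1.53813738e-01 2.02457926e+01] 28.124914401249267 29.987847805023193 [-0.49541705 -0.56711637 -2.54030208]
150 [(179, 215, 137), (196, 122, 207), (198, 216, 140), (213, 125, 204), (218, 221, 151), (219, 151, 126), (230, 129, 214), (236, 222, 183), (237, 183, 110), (238, 110, 62), (321, 55, 127), (322, 127, 200)]
160 [(135, 218, 122), (232, 120, 199), (234, 218, 125), (235, 125, 71), (324, 111, 140), (325, 140, 202)]
165 [(136, 215, 119), (234, 115, 92), (235, 92, 65), (324, 108, 166), (325, 166, 204)]
[(144, 218, 88), (145, 88, 48), (151, 68, 89), (186, 84, 114), (187, 114, 213), (209, 221, 129)]
[[324.46902889 149.54858253]
 [232.38566432 149.38008776]
 [323.19313422 186.8229299 ]
 [233.5965502  186.66573725]]
```

Lifted: 2 N of weight is felt and the cap is where predicted. The cartridge underside is at tool z + 31. Now to the holder.

Call:
{"fn": "step_arm", "kwargs": {
  "deltas": [0, 0, 40, -9.8, 15, 12, -30, 39, -9.8, 15, 12, -46, 0, -9.8, 15, 12, -46, 0, -9.8, 15, 12, -46, 0, -9.8, 15, 12, -46, 0, -9.8, 15, 12, -46, 0, -9.8, 15, 12, -46, 0, -10, 15, 6, -16, 0, 0, 15, 0, 0, 0, 0, 15]
}}

```text
time: 18.2
tool_pos: [521.9, -322.3, 96.0]
tcp_rot: [-3.14, -0.002, 1.589]
contact_force: [-0.4, 0.2, -2.5]
grip_width: 27.5
finger_force: 30.0
```

```bash
python3 - <<'E'
from h import *
np.set_printoptions(precision=3,suppress=True)
o=get_obs();print(o["tool_pos"],o["tcp_rot"],o["grip_width"],o["finger_force"],o["contact_force"])
cp=camera_params("wrist");w=capture("wrist");np.savez("pics/w4.npz",w=w,**cp)
w=w.astype(int)
for r in(140,150,160,165):print(r,[(int(c),int(w[r,c].max()),int(w[r,c+1].max())) for c in np.where(abs(np.diff(w[r,200:360].max(1)))>15)[0]+200])
for c in(262,278,296):print(c,[(int(r),int(w[r,c].max()),int(w[r+1,c].max())) for r in np.where(abs(np.diff(w[:235,c].max(1)))>15)[0]])
yaw=np.radians(1.0);R=np.array([[np.cos(yaw),-np.sin(yaw)],[np.sin(yaw),np.cos(yaw)]]);H=lambda x,y,z:[*(np.array([522.7,-277])+R@[x,y]),z]
print("housing top front/back/cornr",proj(cp,[H(-28,75,62),H(28,75,62),H(-28,95,62),H(28,95,62)]).tolist(),"gate top",proj(cp,[H(-18,15,98),H(18,15,98)]).tolist())
E
```

```text
[ 521.852 -322.252   96.044] [-3.14  -0.002  1.589] 27.452265362473113 29.98789608478546 [-0.378  0.222 -2.501]
140 [(228, 202, 171), (229, 171, 110), (252, 130, 156), (253, 156, 125), (255, 120, 101), (305, 92, 157), (308, 164, 99), (309, 99, 124), (310, 124, 153), (311, 153, 129), (333, 98, 119), (334, 119, 186)]
150 [(229, 199, 129), (230, 129, 99), (237, 109, 86), (321, 72, 93), (333, 96, 152), (334, 152, 194)]
160 [(229, 198, 140), (230, 140, 99), (234, 111, 80), (325, 76, 103), (333, 105, 179), (334, 179, 196)]
165 [(229, 195, 166), (230, 166, 110), (234, 109, 73), (325, 86, 103), (332, 97, 121), (333, 121, 190)]
262 [(23, 107, 91), (24, 91, 74), (25, 74, 56), (38, 53, 69), (75, 55, 36), (77, 31, 59), (78, 59, 115), (79, 115, 157), (80, 157, 105), (81, 105, 58), (85, 50, 117), (86, 117, 168), (88, 162, 128), (89, 128, 58), (93, 63, 138), (94, 138, 156), (95, 156, 110), (96, 110, 90), (97, 90, 58), (101, 46, 92), (105, 79, 56), (107, 69, 122), (108, 122, 169), (113, 166, 135), (114, 135, 68), (130, 78, 128), (132, 142, 113), (133, 113, 76), (151, 87, 103), (185, 75, 56), (186, 5
[... 229 characters left out ...]
)]
296 [(24, 94, 72), (25, 72, 56), (30, 47, 67), (41, 80, 104), (42, 104, 131), (72, 129, 78), (76, 69, 104), (77, 104, 81), (84, 68, 107), (85, 107, 89), (92, 66, 84), (100, 75, 119), (102, 130, 83), (107, 70, 105), (108, 105, 168), (113, 166, 136), (114, 136, 68), (130, 69, 92), (131, 92, 145), (132, 145, 117), (133, 117, 78), (151, 85, 106), (184, 92, 75), (185, 75, 58), (187, 54, 128), (188, 128, 224)]
housing top front/back/cornr [[235.94911162649035, 27.253867585556975], [328.6813642829028, 27.376749266356228], [234.90784267910527, -10.19394369853697], [329.98298654781627, -10.090313533039506]] gate top [[249.22322039504172, 130.8470681589602], [315.20218602234945, 130.9769132347817]]
```

Call:
{"fn": "step_arm", "kwargs": {
  "deltas": [1.3, -3, -10, 0, 15, 0, 0, -14, 0, 15, 0, 0, -12, 0, 15, 0, 0, -8, 0, 15, 0, 0, -4, 0, 15, 0, 0, 0, 0, 15, 0, 5, 0, 0, 15, 0, 5, 0, 0, 15, 0, 5, 0, 0, 15, 0, 0, 0, 0, 15]
}}

```text
time: 19.5
tool_pos: [524.0, -310.0, 50.4]
tcp_rot: [3.141, 0.001, 1.59]
contact_force: [-0.3, -5.2, -1.7]
grip_width: 28.0
finger_force: 30.0
```

Call:
{"fn": "step_arm", "kwargs": {
  "deltas": [0, 5, 0, 0, 15, 0, 5, 0, 0, 15, 0, 5, 0, 0, 15, 0, 3, 0, 0, 15, 0, 0, 0, 0, 15, 0, 0, 0, 0, 15, 0, 0, 0, 0, 15, 0, 0, 0, 0, 15, 0, 0, 0, 0, 15, 0, 0, 0, 0, 15]
}}

```text
time: 20.75
tool_pos: [523.8, -293.4, 50.5]
tcp_rot: [3.141, 0.003, 1.59]
contact_force: [-2.9, -7.7, -1.8]
grip_width: 27.7
finger_force: 30.0
```

```bash
python3 - <<'E'
from h import *
np.set_printoptions(precision=3,suppress=True)
o=get_obs();print(o["tool_pos"],o["tcp_rot"],o["grip_width"],o["finger_force"],o["contact_force"])
cp=camera_params("wrist");w=capture("wrist").astype(int)
for r in(120,155,165,175):print(r,[(int(c),int(w[r,c].max()),int(w[r,c+1].max())) for c in np.where(abs(np.diff(w[r,200:360].max(1)))>15)[0]+200])
for c in(262,278,296):print(c,[(int(r),int(w[r,c].max()),int(w[r+1,c].max())) for r in np.where(abs(np.diff(w[100:235,c].max(1)))>15)[0]+100])
b=o["tool_pos"][2]+31;c=o["tool_pos"][:2]
for z in(0,34):print(proj(cp,[[c[0]+s,c[1]+d,b+z] for d,s in((55,17),(55,-17),(41,17),(41,-17),(41,14))]).tolist())
E
```

```text
[ 523.751 -293.429   50.453] [3.141 0.003 1.59 ] 27.710227027870836 29.98737931251526 [-2.947 -7.698 -1.768]
120 [(214, 209, 146), (215, 146, 102), (230, 136, 155), (231, 155, 171), (324, 172, 146), (329, 135, 117), (341, 98, 118), (342, 118, 185)]
155 [(215, 214, 181), (216, 181, 115), (228, 114, 132), (234, 113, 81), (325, 91, 131), (328, 131, 113), (340, 110, 189)]
165 [(216, 209, 130), (217, 130, 97), (234, 131, 91), (324, 80, 106), (325, 106, 134), (327, 140, 120), (339, 103, 151), (340, 151, 194)]
175 [(216, 207, 177), (217, 177, 113), (234, 131, 99), (235, 99, 83), (324, 84, 132), (327, 133, 115), (339, 94, 184), (340, 184, 201)]
262 [(107, 91, 119), (108, 119, 64), (112, 59, 96), (113, 96, 155), (114, 155, 176), (121, 168, 118), (122, 118, 73), (142, 79, 132), (143, 132, 151), (145, 149, 108), (146, 108, 72), (151, 87, 106), (185, 79, 63), (186, 63, 85), (187, 85, 230)]
278 [(113, 107, 156), (114, 156, 172), (121, 168, 117), (122, 117, 71), (142, 75, 114), (143, 114, 152), (145, 152, 110), (146, 110, 75), (151, 86, 107), (185, 80, 61), (186, 61, 86), (187, 86, 231)]
296 [(108, 85, 64), (111, 64, 86), (112, 86, 150), (114, 137, 173), (121, 169, 117), (122, 117, 69), (142, 75, 114), (143, 114, 151), (145, 151, 114), (146, 114, 73), (151, 86, 105), (185, 80, 63), (186, 63, 89), (187, 89, 231)]
[[317.7027627563326, 145.35894753045937], [244.82109262740823, 143.83067116057623], [316.2781582355523, 175.10712508658608], [244.96467651341095, 173.6428858784159], [309.9908782623136, 174.9789986253848]]
[[327.60235120983486, 152.1947082545006], [235.70497302554938, 150.27702688024897], [325.5517763584435, 189.30511598826607], [236.12885218586953, 187.48755460459788], [317.6691025792009, 189.14575246147513]]
```

Call:
{"fn": "step_arm", "kwargs": {
  "deltas": [-1, 2.5, 0, 0, 15, 0, 0, 0, 0, 15, 0, 0, -8, 0, 15, 0, 0, -8, 0, 15, 0, 0, -8, 0, 15, 0, 0, -7, 0, 15, 0, 0, -5, 0, 15, 0, 0, -4, 0, 15, 0, 0, 0, 0, 15, 0, 0, 0, 0, 15]
}}

```text
time: 22.05
tool_pos: [524.1, -291.3, 10.8]
tcp_rot: [3.138, 0.004, 1.59]
contact_force: [1.3, -7.7, -1.8]
grip_width: 28.3
finger_force: 30.0
```

Call:
{"fn": "step_arm", "kwargs": {
  "deltas": [0, 0, -3, 0, 15, 0, 0, -3, 0, 15, 0, 0, -2, 0, 15, 0, 0, -2, 0, 15, 0, 0, -1, 0, 15, 0, 0, 0, 0, 15, 0, 0, 0, 0, 15, 0, 0, 0, 0, 15, 0, 0, 0, 0, 15, 0, 0, 0, 0, 15]
}}

```text
time: 23.3
tool_pos: [524.3, -291.5, 0.3]
tcp_rot: [3.138, 0.004, 1.589]
contact_force: [0.4, -8.6, 1.4]
grip_width: 27.7
finger_force: 30.0
```

Call:
{"fn": "step_arm", "kwargs": {
  "deltas": [0, 0, -1, 0, 15, 0, -2, 0, 0, 15, 0, -2, 0, 0, 15, 0, -2, 0, 0, 15, 0, -2, 0, 0, 15, 0, -2, 0, 0, 15, 0, -2, 0, 0, 15, 0, -2, 0, 0, 15, 0, 0, 0, 0, 15, 0, 0, 0, 0, 15]
}}

```text
time: 24.55
tool_pos: [524.3, -304.8, -0.9]
tcp_rot: [3.138, 0.003, 1.589]
contact_force: [2.2, -7.2, 0.8]
grip_width: 28.0
finger_force: 30.0
```

```bash
python3 - <<'E'
from h import *
np.set_printoptions(precision=2,suppress=True)
o=get_obs();print(o["tool_pos"],o["tcp_rot"],o["contact_force"],o["moment"])
E
```

```text
[ 524.34 -304.75   -0.91] [3.14 0.   1.59] [ 2.18 -7.16  0.77] [-0.78 -0.24 -0.02]
```

Call:
{"fn": "step_arm", "kwargs": {
  "deltas": [0, -1, 0, 0, 15, 0, -1, 0, 0, 15, 0, -1, 0, 0, 15, 0, 0, 0, 0, 15, 0, 0, 0, 0, 15, 0, 0, 0, 0, 15, 0, 0, 0, 0, 15, 0, 0, 0, 0, 15, 0, 0, 0, 0, 15, 0, 0, 0, 0, 15]
}}

```text
time: 25.8
tool_pos: [524.3, -306.8, -1.0]
tcp_rot: [3.138, 0.002, 1.59]
contact_force: [4.0, -2.7, 5.0]
grip_width: 27.9
finger_force: 30.0
```

Call:
{"fn": "step_arm", "kwargs": {
  "deltas": [0, -0.7, 0, 0, 15, 0, 0, 0, 0, 15, 0, 0, 0, 0, 60, 0, 0, 0, 0, 60, 0, 0, 0, 0, 60, 0, 0, 0, 0, 60, 0, 0, 0, 0, 60, 0, 0, 0, 0, 60, 0, 0, 0, 0, 60, 0, 0, 0, 0, 60]
}}

```text
time: 27.05
tool_pos: [522.8, -306.9, -2.0]
tcp_rot: [3.141, 0.0, 1.59]
contact_force: [0.7, 0.5, -0.8]
grip_width: 59.9
finger_force: 0.0
```

Call:
{"fn": "step_arm", "kwargs": {
  "deltas": [0, 0, 10, 0, 60, 0, 0, 25, 0, 60, 0, 0, 40, 0, 60, 0, 0, 40, 0, 60, 0, -20, 40, 0, 60, 0, -30, 40, 0, 60, 0, -30, 10, 0, 60, 0, -20, 0, 0, 60, 0, 0, 0, 0, 60, 0, 0, 0, 0, 60]
}}

```text
time: 28.3
tool_pos: [522.8, -406.0, 203.0]
tcp_rot: [-3.141, -0.001, 1.59]
contact_force: [0.6, 1.0, 0.4]
grip_width: 60.1
finger_force: 0.0
```

```bash
python3 - <<'E'
from h import *
np.set_printoptions(precision=1,suppress=True)
o=get_obs();print(o["tool_pos"],o["tcp_rot"],o["contact_force"])
cp=camera_params("wrist");w=capture("wrist");np.savez("pics/w5.npz",w=w,**cp)
yaw=np.radians(1.0);R=np.array([[np.cos(yaw),-np.sin(yaw)],[np.sin(yaw),np.cos(yaw)]]);H=lambda x,y,z:[*(np.array([522.9,-277])+R@[x,y]),z]
P={"lip tip z73":H(0,-75,73),"cap-y inner":H(0,-71,64),"body+y end":H(0,11,64),"cap +y end":H(0,25,64),"gate":H(0,25,98),"capL":H(-17,18,64),"capR":H(17,18,64),"bodyL":H(-14,-30,61.5),"bodyR":H(14,-30,61.5)}
for k,p in P.items():print(k,proj(cp,[p])[0])
W=w.astype(int).max(2)
c=int(proj(cp,[H(0,-30,61.5)])[0][0]);print("col",c,[(int(r),int(W[r,c]),int(W[r+1,c])) for r in np.where(abs(np.diff(W[:235,c]))>15)[0]])
for k in("capL","bodyL"):
  r=int(proj(cp,[P[k]])[0][1]);print("row",r,[(int(q),int(W[r,q]),int(W[r,q+1])) for q in np.where(abs(np.diff(W[r,c-60:c+60]))>15)[0]+c-60])
E
```

```text
[ 522.8 -406.   203. ] [-3.1 -0.   1.6] [0.6 1.  0.4]
lip tip z73 [282.2 133.6]
cap-y inner [282.1 129. ]
body+y end [282.6  34.1]
cap +y end [282.7  16.6]
gate [283.1   3.7]
capL [263.4  25.3]
capR [302.   25.5]
bodyL [267.2  83.3]
bodyR [297.5  83.5]
col 282 [(0, 75, 126), (2, 119, 75), (3, 75, 53), (34, 50, 85), (35, 85, 106), (55, 108, 144), (56, 144, 195), (126, 187, 168), (127, 168, 128), (128, 128, 83), (133, 87, 142), (145, 146, 167), (146, 167, 151), (154, 145, 80), (155, 80, 98), (201, 110, 186)]
row 25 [(240, 183, 119), (241, 119, 88), (259, 108, 134), (260, 134, 109), (261, 109, 145), (262, 145, 100), (263, 100, 58), (301, 48, 68), (303, 76, 131), (312, 121, 105), (322, 90, 121), (323, 121, 161)]
row 83 [(241, 173, 144), (242, 144, 94), (256, 97, 70), (257, 70, 138), (259, 149, 96), (260, 96, 76), (268, 77, 146), (269, 146, 167), (270, 167, 187), (297, 167, 127), (298, 127, 143), (305, 150, 125), (306, 125, 100), (321, 104, 164), (322, 164, 180)]
```

The cartridge is home: cap inner edge at row 128 (129 predicted), lip over it at row 133, body end at row 34.5 (34.1 predicted). Next is the valve. I'll shut the fingers and go high to a point behind the lever, on its plugged side.

Call:
{"fn": "step_arm", "kwargs": {
  "deltas": [-6, 30, 0, -3.4, 0, -6, 50, 0, -5, 0, -6, 55, 0, -5, 0, -6, 55, 0, -5, 0, -7, 55, 0, -5, 0, -7, 55, 0, -5, 0, -7, 55, 0, -5, 0, -7, 55, 0, -5, 0, -7, 55, 0, 0, 0, -6, 50, 0, 0, 0]
}}

```text
time: 29.6
tool_pos: [456.6, 110.6, 203.3]
tcp_rot: [3.141, -0.001, 0.921]
contact_force: [0.8, 0.7, -0.1]
grip_width: 0.3
finger_force: 0.0
```

Call:
{"fn": "step_arm", "kwargs": {
  "deltas": [-5, 50, 0, 0, 0, -5, 39, 0, 0, 0, 0, 0, -20, 0, 0, 0, 0, 0, 0, 0, 0, 0, 0, 0, 0, 0, 0, 0, 0, 0, 0, 0, 0, 0, 0, 0, 0, 0, 0, 0, 0, 0, 0, 0, 0, 0, 0, 0, 0, 0]
}}

```text
time: 30.85
tool_pos: [447.8, 197.1, 182.9]
tcp_rot: [3.142, 0.0, 0.92]
contact_force: [0.2, 0.6, 0.6]
grip_width: 0.4
finger_force: 0.0
```

```bash
python3 - <<'E'
from h import *
np.set_printoptions(precision=1,suppress=True)
o=get_obs();print(o["tool_pos"],np.degrees(o["tcp_rot"]),o["contact_force"],o["joint_positions"],o["grip_width"])
cp=camera_params("wrist");w=capture("wrist");np.savez("pics/w6.npz",w=w,**cp)
d=(0.607,0.794);P=lambda a,z:[484.2+a*d[0],245.5+a*d[1],z]
print("pred knob, spout",proj(cp,[P(0,150),P(85,31)]))
m=(w.max(2)<45).astype(np.uint8);m[232:]=0
n,l,st,ce=cv2.connectedComponentsWithStats(m)
for i in range(1,n):
    if st[i,4]>150:print(st[i],ce[i],onz(cp,ce[i],150))
sc=camera_params("scene");s=capture("scene");sd=camera_params("side");q=capture("side")
print("pred",proj(sc,[P(0,150)]),proj(sd,[P(0,150)]))
for nm,im,c,(u,v) in(("scene",s,sc,proj(sc,[P(0,150)])[0]),("side",q,sd,proj(sd,[P(0,150)])[0])):
    u,v=int(u),int(v);p=im[v-20:v+20,u-20:u+20].max(2)<45
    n,l,st,ce=cv2.connectedComponentsWithStats(p.astype(np.uint8))
    for i in range(1,n):
        if st[i,4]>20:print(nm,st[i],ce[i]+[u-20,v-20],onz(c,ce[i]+[u-20,v-20],150))
E
```

```text
[447.8 197.1 182.9] [180.    0.   52.7] [0.2 0.6 0.6] [ 0.3  0.3  1.6 -0.   1.2  0.9] 0.4152124587906178
pred knob, spout [[279.1 128.9]
 [279.7  30.8]]
[ 28   0  62  13 551] [58.2  7.1] [422.6 380.1 150. ]
[ 70  45  28  13 298] [83.3 51.2] [417.  354.2 150. ]
[ 254  103   47   43 1502] [276.  124.1] [484.4 249.1 150. ]
pred [[356.7 237.1]] [[256.8 141.5]]
scene [17 17 10  9 51] [357.  237.9] [485.3 247.4 150. ]
side [16 16 10  9 64] [256.6 140.7] [483.7 249.  150. ]
```

Wrist, scene and side all agree: knob at (484.4, 248.5). I'll lower behind it and approach.

Call:
{"fn": "step_arm", "kwargs": {
  "deltas": [-1.7, 1.3, -25, 0, 0, 0, 0, -25, 0, 0, 0, 0, -23, 0, 0, 0, 0, -15, 0, 0, 0, 0, -5, 0, 0, 6, 8, 0, 0, 0, 6, 8, 0, 0, 0, 6, 8, 0, 0, 0, 3, 4, 0, 0, 0, 0, 0, 0, 0, 0]
}}

```text
time: 32.25
tool_pos: [467.2, 226.8, 89.9]
tcp_rot: [3.141, -0.0, 0.92]
contact_force: [-0.2, 0.1, 0.3]
grip_width: 0.7
finger_force: 0.0
```

Call:
{"fn": "step_arm", "kwargs": {
  "deltas": [3, 4, 0, 0, 0, 3, 4, 0, 0, 0, 3, 4, 0, 0, 0, 3, 4, 0, 0, 0, 3, 4, 0, 0, 0, 3, 4, 0, 0, 0, 3, 4, 0, 0, 0, 3, 4, 0, 0, 0, 0, 0, 0, 0, 0, 0, 0, 0, 0, 0]
}}

```text
time: 33.5
tool_pos: [490.6, 258.2, 89.6]
tcp_rot: [-3.141, 0.001, 0.92]
contact_force: [-3.5, -3.7, -2.5]
grip_width: 0.7
finger_force: 2.3
```

Call:
{"fn": "step_arm", "kwargs": {
  "deltas": [3, 4, 0, 0, 0, 3, 4, 0, 0, 0, 1.5, 2, 0, 0, 0, 0, 0, 0, 0, 0, 0, 0, 0, 0, 0, 0, 0, 0, 0, 0, 0, 0, 0, 0, 0, 0, 0, 0, 0, 0, 0, 0, 0, 0, 0, 0, 0, 0, 0, 0]
}}

```text
time: 34.75
tool_pos: [497.6, 267.4, 89.4]
tcp_rot: [-3.141, 0.003, 0.92]
contact_force: [-2.7, -6.3, -3.8]
grip_width: 0.0
finger_force: 3.6
```

```bash
python3 - <<'E'
from h import *
np.set_printoptions(precision=2,suppress=True)
o=get_obs();f=o["contact_force"];print(o["tool_pos"],f,f[0]*.607+f[1]*.794)
w=capture("wrist");cp=camera_params("wrist")
m=(w.max(2)<45).astype(np.uint8);m[232:]=0
n,l,st,ce=cv2.connectedComponentsWithStats(m)
for i in range(1,n):
    if st[i,4]>150:print(st[i],ce[i])
for a in(.4,.5,.6):
    s=90*np.sin(a);print(a,proj(cp,[[484.4+.607*s,248.4+.794*s,60+90*np.cos(a)]]))
E
```

```text
[497.61 267.41  89.42] [-2.67 -6.26 -3.75] -6.592759407071185
[  0  92  35  26 401] [ 21.97 108.09]
[ 15 152  37   9 278] [ 32.47 156.31]
[ 252  186   62   46 2395] [282.45 210.85]
0.4 [[281.88 249.29]]
0.5 [[281.93 228.71]]
0.6 [[281.96 209.1 ]]
```

Call:
{"fn": "step_arm", "kwargs": {
  "deltas": [1.2, 1.6, 0, 0, 0, 1.2, 1.6, 0, 0, 0, 0, 0, 0, 0, 0, 0, 0, 0, 0, 0, 0, 0, 0, 0, 0, 0, 0, 0, 0, 0, 0, 0, 0, 0, 0, 0, 0, 0, 0, 0, 0, 0, 0, 0, 0, 0, 0, 0, 0, 0]
}}

```text
time: 36.05
tool_pos: [499.4, 270.1, 89.0]
tcp_rot: [-3.14, 0.005, 0.92]
contact_force: [-4.3, -8.2, -4.3]
grip_width: 0.5
finger_force: 4.4
```

```bash
python3 - <<'E'
from h import *
np.set_printoptions(precision=2,suppress=True)
o=get_obs();f=o["contact_force"];print(o["tool_pos"],f,f[0]*.607+f[1]*.794)
w=capture("wrist");cp=camera_params("wrist")
W=w.max(2);print(np.where(W[:,283]<45)[0][:60],W[180:192,283])
for a in(.5,.55,.6):
    s=90*np.sin(a);k=np.array([484.4+.607*s,248.4+.794*s,60+90*np.cos(a)]);print(a,proj(cp,[k,k+[14*.607,14*.794,0],k+[14*.607*.95,14*.794*.95,14*.3]])[:,1])
E
```

```text
[499.45 270.11  88.95] [-4.35 -8.16 -4.34] -9.118970263288512
[186 187 188 189 190 191 192 193 194 195 196 197 198 199 200 201 202 203
 204 205 206 207 208 209 210 211 212 213 214 215 216 217 218 219 220 221
 222 223 224 225 226 227 228 229 230 231 232 233 234 235 236 237 238 239
 240 241 242 243 244 245] [147 148 149 149 145  49  21  21  23  20  26  28]
0.5 [236.29 205.5  209.6 ]
0.55 [226.29 195.52 199.32]
0.6 [216.59 185.88 189.39]
```

Call:
{"fn": "step_arm", "kwargs": {
  "deltas": [1.2, 1.6, 0, 0, 0, 0.9, 1.2, 0, 0, 0, 0, 0, 0, 0, 0, 0, 0, 0, 0, 0, 0, 0, 0, 0, 0, 0, 0, 0, 0, 0, 0, 0, 0, 0, 0, 0, 0, 0, 0, 0, 0, 0, 0, 0, 0, 0, 0, 0, 0, 0]
}}

```text
time: 37.35
tool_pos: [499.5, 270.3, 88.7]
tcp_rot: [-3.139, 0.011, 0.92]
contact_force: [-9.5, -18.4, 0.1]
grip_width: 0.1
finger_force: 10.2
```

```bash
python3 - <<'E'
from h import *
np.set_printoptions(precision=2,suppress=True)
o=get_obs();f=o["contact_force"];print(o["tool_pos"],f,f[0]*.607+f[1]*.794)
W=capture("wrist").max(2);cp=camera_params("wrist");print(W[178:192,283])
for a in(.55,.6):
    s=90*np.sin(a);k=np.array([484.4+.607*s,248.4+.794*s,60+90*np.cos(a)]);print(a,proj(cp,[k+[14*.607,14*.794,0]])[:,1])
E
```

```text
[499.54 270.3   88.73] [ -9.46 -18.4    0.1 ] -20.35163599193239
[149 149 147 149 149 149 150 145  57  24  26  17  24  24]
0.55 [196.92]
0.6 [187.22]
```

The lever is at its stop: the force jumped to 20 N with no further motion. I'll hold there, then back off along the same line.

Call:
{"fn": "step_arm", "kwargs": {
  "deltas": [0, 0, 0, 0, 0, 0, 0, 0, 0, 0, 0, 0, 0, 0, 0, 0, 0, 0, 0, 0, 0, 0, 0, 0, 0, 0, 0, 0, 0, 0, 0, 0, 0, 0, 0, 0, 0, 0, 0, 0, 0, 0, 0, 0, 0, 0, 0, 0, 0, 0]
}}

```text
time: 38.65
tool_pos: [499.5, 270.3, 88.7]
tcp_rot: [-3.139, 0.011, 0.92]
contact_force: [-10.1, -18.8, 1.0]
grip_width: 0.5
finger_force: 10.2
```

Call:
{"fn": "step_arm", "kwargs": {
  "deltas": [0, 0, 0, 0, 0, 0, 0, 0, 0, 0, 0, 0, 0, 0, 0, 0, 0, 0, 0, 0, 0, 0, 0, 0, 0, 0, 0, 0, 0, 0, 0, 0, 0, 0, 0, 0, 0, 0, 0, 0, 0, 0, 0, 0, 0, 0, 0, 0, 0, 0]
}}

```text
time: 39.9
tool_pos: [499.5, 270.3, 88.7]
tcp_rot: [-3.139, 0.011, 0.92]
contact_force: [-9.9, -18.5, 0.9]
grip_width: 0.2
finger_force: 10.2
```

Call:
{"fn": "step_arm", "kwargs": {
  "deltas": [-6, -8, 0, 0, 0, -6, -8, 0, 0, 0, -6, -8, 0, 0, 0, -6, -8, 0, 0, 0, -6, -8, 0, 0, 0, -6, -8, 0, 0, 0, -6, -8, 0, 0, 0, -6, -8, 0, 0, 0, -6, -8, 0, 0, 0, 0, 0, 0, 0, 0]
}}

```text
time: 41.15
tool_pos: [448.7, 201.9, 90.0]
tcp_rot: [-3.142, 0.0, 0.919]
contact_force: [0.1, -0.4, 0.6]
grip_width: 0.0
finger_force: 0.0
```

Call:
{"fn": "step_arm", "kwargs": {
  "deltas": [0, 0, 25, 0, 0, 0, 0, 40, 0, 0, 0, 0, 40, 0, 0, 0, -40, 10, 0, 0, 0, -40, 0, 0, 0, 0, -40, 0, 0, 0, 0, -20, 0, 0, 0, 0, 0, 0, 0, 0, 0, 0, 0, 0, 0, 0, 0, 0, 0, 0]
}}

```text
time: 42.4
tool_pos: [449.1, 63.3, 204.9]
tcp_rot: [-3.142, -0.0, 0.921]
contact_force: [-0.4, -0.4, -0.0]
grip_width: 0.4
finger_force: 0.0
```

```bash
python3 - <<'E'
from h import *
np.set_printoptions(precision=1,suppress=True)
o=get_obs();print(o["time"],o["tool_pos"],o["contact_force"])
P=[484.4,248.5,150]
for nm in("scene","side"):
    c=camera_params(nm);im=capture(nm);u,v=proj(c,[P])[0].astype(int)
    p=(im[v-20:v+20,u-20:u+20].max(2)<45).astype(np.uint8);n,l,st,ce=cv2.connectedComponentsWithStats(p)
    for i in range(1,n):
        if st[i,4]>20:print(nm,st[i],onz(c,ce[i]+[u-20,v-20],150))
    if nm=="scene":
        a=np.load("pics/scene0.npy").astype(int);d=abs(im.astype(int)-a).max(2)
        # bystanders: change at short cart, tape, bottles, cutter region
        for k,(x,y) in dict(short=(246,238),tape=(208,264),foil=(254,304),serum=(183,230),beaker=(402,237)).items():print(k,np.median(d[y-12:y+12,x-12:x+12]),d[y-12:y+12,x-12:x+12].max())
E
```

```text
42.4 [449.1  63.3 204.9] [-0.4 -0.4 -0. ]
scene [16 17  9  9 45] [485.4 247.5 150. ]
short 2.0 5
tape 2.0 6
foil 2.0 6
serum 2.0 6
beaker 2.0 6
side [  0   0  40  31 505] [479.5 282.7 150. ]
side [  0  17  20  15 141] [445.7 238.5 150. ]
```

The lever is back at the centre, the bystanders have not moved, and the robot is clear of everything. Handing in.

```bash
python3 -c "
from plant import *
print(close_job())"
```

```text
the job is handed in; nothing more can be done
None
```

The cartridge is seated under the lip and released. The valve lever was held fully over towards the spout for over two seconds and has sprung back to centre. The five bystanders I checked haven't moved (I didn't re-check the cutter), and I handed the job in at about 42 s.

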